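# Pack furniture feet, tamp them level and lock the keeper

## Robot

A 6-joint arm with a two-finger parallel gripper is mounted at the origin on a cart in front of the work surface, level with it; the furniture and walls round the work are solid. World frame = base frame: x ahead of the robot, y to its left, z up, the work surface at z = 0. Lengths are in m, angles in rad, forces in N, time in s.
With the tool pointing down it reaches from about 0.375 to 0.9 m from the base axis. Payload 3.1 kg.
Tool frame: the origin (TCP) lies midway between the tips of the shut fingers; the grasp point (between the pads) lies 19 mm behind it; z points along the fingers, y is the line along which they close (so a half turn about z gives the same grasp; the last joint's range is limited). The gripper opens to 85 mm and grips with 20 to 120 N. Pads are 22 mm wide; open, the fingers measure 114 mm over their backs; the gripper's body (76 mm by 85 mm) begins 54 mm behind the grasp point. The pads swing forward as they close: fully open they stand 13 mm farther back than shut.
Start: joints at [-1.325, 0.527, 1.433, -0, 1.181, -0.178], TCP at [0.257, -0.57, 0.231] pointing down, gripper open.
Joint ranges: [-3.08, 3.08], [-0.75, 2.2], [0.22, 2.44], [-1.43, 4.57], [0, 2.65], [-2.85, 2.85]. Speed limits (rad/s): [2.79, 2.79, 3.14, 3.14, 3.14, 3.14].

## Interface

Orientations are given as a unit quaternion [x, y, z, w].
In Python, from station import manip gives the robot as it stands.
- The arm moves only by the tool step_arm, never from a script. Its argument "targets" is text: rows parted by semicolons, each of 4 numbers parted by spaces: the shift along the tool's x, y, z in mm, then the turn about the tool's z in degrees. A call has 1 to 12 rows; each row is the pose to reach, as a shift and turn from the pose commanded when the call began, along the tool's axes at that moment; what a row does not reach only later rows make up. A row lasts 1/10 s, in which the tool goes at most 50 mm and 8.59 degrees, less where a joint would pass 70% of its speed; a pose out of reach is approached as far as the arm can. A call with a gripper value outside its range is refused whole. "gripper" is the closure, from 0 (fully open) to 1 (shut), set as the call begins (left out, the last holds). The fingers move at their own pace and stop on an object; "squeeze" is the grip in N (left out, the last holds). Time passes only in rows, so rows that repeat a pose let the fingers close. It gives the time, the measured TCP pose, the force, the opening and the grip force at its end, in the units of the state.
- manip.sense(): the state, without advancing time (a new reading comes with each control period).
- manip.snapshot(name): name is "side" or "top"; returns the picture (400x640x3 uint8, red, green, blue); there is no depth.
- manip.get_calibration(name): a dict with "fov_y" (degrees; the focal length in pixels is half the picture's height over the tangent of half this angle, whatever the lens; pixels are square), "cx", "cy" (the principal point, pixels), "extrinsics" (4x4, takes a point from camera to world coordinates). Camera axes: x right, y down, z forward; pixel columns grow to the right and rows downward; lengths in m; the calibration is good to about 2 mm. A picture is of the moment at which its call begins. get_calibration takes no time and is no camera call.
- manip.sign_off(): hands the job in; it is judged then, once.
Trained networks look in the newest picture that a camera, given by its name, has taken for a name from the list of things; names that differ only in an ending like _2 or _b are one class to them, and where a whole thing is asked for, a point or a joint stands for the part that bears it (a point fixed in the world has none). Each returns a list of dicts, best first, with "p" (0 to 1); they miss things now and then, are a little off and sometimes report something else, mostly with a low value. They report only what shows in the picture. A call takes as long as a camera call. They do not tell look-alikes from the thing itself.
- manip.recognise(camera, query): "position" ([column, row] in pixels, amid what is visible of it).
- manip.masks_of(camera, query): "pixels" (400x640 bool, what is visible of it) and "position" ([column, row] in pixels, amid what is visible of it).
- manip.mark_of(camera, query): "position" ([column, row] in pixels: a listed point, or the origin of a listed thing).
The state is a dict: "t": time; "q": joint angles; "qd": joint speeds; "tau": joint torques, N m; "tcp_pos": TCP position; "tool_rot": TCP orientation; "force": force on the tool from outside, world axes, zero at the start; "ft_torque": the same for the moment, N m; "finger_gap": opening from 0.0 (shut) to 1.0 (fully open); "gripper_force": force on a finger pad.
Only numpy, scipy, OpenCV 4.12 (cv2) and the standard library are available. Lean on these libraries where they do the work, as an engineer would, in place of code of your own. Each camera call takes 0.05 s, during which the arm holds its last target. There are 200 camera calls.

## Task

Put every loose furniture foot into the bays of the wooden packing rack (two fit side by side in each bay) and let go, so that all of them stand proud on the pads; then tamp them all down level with the rim, using the flat tamper and not the gripper itself. When all are level, turn the keeper knob clockwise to its end stop so that the bar lies along over the feet, and leave the tamper standing upright on the bench clear of the rack; leave the green spool, the red tin and the beeswax where they are.

Things in the scene. Friction and masses are not known exactly. Their poses are not given: they have to be found in the camera images.
- rack: Fixed wooden packing rack, 66 mm (its x) by 266 mm (its y, the long way), rim 48 mm above the bench, walls 8 mm. Origin at the centre of its underside on the bench, z up. Two open bays, each 50 mm in x and 100 mm in y: y = 25 to 125 and -125 to -25 mm; between them a solid 50 mm centre block level with the rim, which carries the keeper.
- bay_a (a point): Centre of the mouth of the bay at +y of the rack, level with the rim (48 mm above the bench); axes as the rack's. The floor of each bay is two grey pads, 49 x 48 mm, centred 25 mm either side of this point along y, one foot to a pad. A pad's top starts 31 to 34 mm above the bench, so a foot on it stands 23 to 26 mm proud of the rim.
- bay_b (a point): The same point of the bay at -y of the rack. Each pad sinks on its own when pushed with more than about 5 N and stays where it is left; its stop is at 7 mm above the bench (foot 1 mm below the rim).
- keeper (a joint): Turn of the keeper about the upright axis through the rack's middle, rad: 0 = steel bar across the rack (along its x), open; 1.571 = end stop, bar along the rack (y) over the feet. Grows clockwise from above; starts at 0 to 0.2; slight friction (0.06 N m), stays put. The bar, 230 x 16 x 6 mm, runs 3.5 to 9.5 mm above the rim: feet standing proud block it.
- keeper_grip (a point): On the keeper's turning axis, 73.5 mm above the bench, in the black wing on top of the bar to grip: 46 mm long, 13 mm thick, from 57.5 to 87.5 mm above the bench. x lies along the wing and the bar, z up; it turns with the keeper.
- tamper_centre (a point): Flat tamper, about 350 g: dark steel plate 62 x 62 x 14 mm below, upright square wooden handle 22 x 22 mm from 14 to 66 mm above the underside, 66 mm high in all. Point on the axis, 33 mm above the underside; z up along the handle, x and y square to plate and handle. The plate is wider than the bays, so it comes to rest on the rim.
- foot0_centre (a point): One of three or four alike loose furniture feet: brown wooden block 40 x 40 x 37 mm with a round steel glide (26 mm across, 3 mm high) on top, 40 mm high in all, 60 g. Point at its centre, 20 mm above its underside and 20 mm from every side, so it may stand any way up; z up through the glide, x and y square to the sides. None if absent.
- foot1_centre (a point): One of three or four alike loose furniture feet: brown wooden block 40 x 40 x 37 mm with a round steel glide (26 mm across, 3 mm high) on top, 40 mm high in all, 60 g. Point at its centre, 20 mm above its underside and 20 mm from every side, so it may stand any way up; z up through the glide, x and y square to the sides. None if absent.
- foot2_centre (a point): One of three or four alike loose furniture feet: brown wooden block 40 x 40 x 37 mm with a round steel glide (26 mm across, 3 mm high) on top, 40 mm high in all, 60 g. Point at its centre, 20 mm above its underside and 20 mm from every side, so it may stand any way up; z up through the glide, x and y square to the sides. None if absent.
- foot3_centre (a point): One of three or four alike loose furniture feet: brown wooden block 40 x 40 x 37 mm with a round steel glide (26 mm across, 3 mm high) on top, 40 mm high in all, 60 g. Point at its centre, 20 mm above its underside and 20 mm from every side, so it may stand any way up; z up through the glide, x and y square to the sides. None if absent.
- thread_green: Bystander: wooden spool with green thread, 46 mm across, 55 mm high; origin at the centre of its underside.
- tin: Bystander: red round lidded tin, 72 mm across, 44 mm high; origin at the centre of its underside.
- wax: Bystander: brown round cake of beeswax, 62 mm across, 22 mm high; origin at the centre of its underside.
Not all that is in view belongs to the job. Leave any turquoise look-alike of the part that bears tamper_centre alone.

How it is judged:
By the outcome, as a careful person would: the job done as asked, in the order asked, and still so for the second after the job is handed in, with the robot touching nothing.
Of foot0, foot1, foot2, foot3 only 3 to 4 are there at a start; the rules pass over those that are not, and their reading is None.
At some moment in a run one of tamper, foot0, foot1, foot2, foot3 may be knocked a few centimetres aside while the robot is not near it.
Once in a run the grip may slacken for a moment while it holds something.
It also fails if it takes over 208 s, if anything falls off the work surface, if the arm or the gripper's body presses on something with over 40 N, if the wrist force passes 120 N, or if a joint passes its speed limit or range.

## Working session

There is one attempt and no reset: what is moved stays moved. The work goes in short steps, Python scripts to look and compute and a tool call to move; the robot and the scene stay as the last step left them, time stands still between calls to the robot, and variables do not carry over. Pictures are saved under pics/ and viewed, at most 14 in all, crops included, and the job is handed in when it is done.

Besides the shell and the picture viewer there is one more tool, called after ">>>" by a JSON object that holds its "api" and its "payload", one argument or row to a line. step_arm: Moves the arm, as the interface text tells. Its arguments: {"type":"object","properties":{"targets":{"type":"string"},"gripper":{"type":"number"},"squeeze":{"type":"number"}},"required":["targets"]}

```bash
mkdir -p pics
cat > h.py <<'E'
import numpy as np, cv2
from station import manip
def cal(n):
    c=manip.get_calibration(n); f=200/np.tan(np.radians(c["fov_y"])/2); return f,c["cx"],c["cy"],np.array(c["extrinsics"])
def ray(n,p,z):
    f,cx,cy,E=cal(n); d=E[:3,:3]@np.array([(p[0]-cx)/f,(p[1]-cy)/f,1]); o=E[:3,3]; return o+d*(z-o[2])/d[2]
def proj(n,P):
    f,cx,cy,E=cal(n); q=E[:3,:3].T@(np.array(P)-E[:3,3]); return np.array([f*q[0]/q[2]+cx,f*q[1]/q[2]+cy])
def save(n,name,crop=None,s=1):
    im=manip.snapshot(n)
    if crop: x0,y0,x1,y1=crop; im=im[y0:y1,x0:x1]
    im=cv2.resize(im,None,fx=s,fy=s,interpolation=cv2.INTER_CUBIC) if s!=1 else im
    cv2.imwrite(f"pics/{name}.png",im[:,:,::-1])
E
python3 - <<'E'
from h import *
np.set_printoptions(precision=3,suppress=True)
for n in("top","side"):
    f,cx,cy,E=cal(n);print(n,f,cx,cy);print(E)
a=manip.snapshot("top");b=manip.snapshot("side")
cv2.imwrite("pics/t0.png",a[:,:,::-1]);cv2.imwrite("pics/s0.png",b[:,:,::-1])
H={"rack":0,"bay_a":.048,"bay_b":.048,"keeper_grip":.0735,"tamper_centre":.033,"foot0_centre":.02,"thread_green":0,"tin":0,"wax":0}
for n in("top","side"):
  for k,z in H.items():
    for r in manip.mark_of(n,k):
      if r["p"]>.2: print(n,k,round(r["p"],2),np.round(r["position"],1),ray(n,r["position"],z))
print(manip.sense())
E
```

```text
top 509.0619127850131 323.4218227250974 209.71054500514575
[[ 0.013 -0.991  0.134  0.356]
 [-1.    -0.012  0.009  0.014]
 [-0.007 -0.134 -0.991  1.665]
 [ 0.     0.     0.     1.   ]]
side 388.7111408145508 317.48529845361514 201.19861555951368
[[-0.999  0.036 -0.016  0.587]
 [ 0.035  0.624 -0.78   1.05 ]
 [-0.018 -0.78  -0.625  0.905]
 [ 0.     0.     0.     1.   ]]
top rack 0.73 [356.8 228.1] [ 0.521 -0.082  0.   ]
top bay_a 0.81 [335.6 220.5] [ 0.54  -0.011  0.048]
top bay_a 0.73 [381.6 233.3] [ 0.5   -0.158  0.048]
top bay_b 0.81 [335.6 220.5] [ 0.54  -0.011  0.048]
top bay_b 0.73 [381.6 233.3] [ 0.5   -0.158  0.048]
top keeper_grip 0.64 [355.8 229. ] [ 0.511 -0.074  0.073]
top tamper_centre 0.67 [300.8 184.4] [0.658 0.103 0.033]
top tamper_centre 0.65 [261.5 184.2] [0.657 0.231 0.033]
top tamper_centre 0.61 [196.3 208.1] [0.576 0.441 0.033]
top foot0_centre 0.66 [232.2 215.6] [0.555 0.326 0.02 ]
top thread_green 0.71 [467.2 194.1] [ 0.638 -0.446  0.   ]
top tin 0.87 [352.7 161.7] [ 0.743 -0.067  0.   ]
top wax 0.63 [189.2 263.3] [0.399 0.464 0.   ]
side rack 0.81 [326.3 201.3] [
[... 466 characters left out ...]
oot0_centre 0.71 [325.9 282.1] [0.554 0.32  0.02 ]
side thread_green 0.51 [299.2 153.9] [ 0.633 -0.417  0.   ]
side tin 0.59 [323.  204.3] [ 0.545 -0.06   0.   ]
side wax 0.94 [385.2 332.3] [0.407 0.478 0.   ]
side wax 0.29 [379.9 282.2] [0.394 0.312 0.   ]
{'t': 1.0, 'q': array([-1.326,  0.527,  1.433,  0.   ,  1.181, -0.178]), 'qd': array([ 0.001,  0.002,  0.001,  0.   , -0.001, -0.   ]), 'tau': array([ -0.001, -44.233, -17.842,  -0.   ,   0.001,   0.   ]), 'tcp_pos': array([ 0.257, -0.57 ,  0.231]), 'tool_rot': array([0.978, 0.21 , 0.   , 0.   ]), 'force': array([-0.419, -0.264, -0.183]), 'ft_torque': array([ 0.016, -0.004, -0.001]), 'gripper_force': 0.0, 'finger_gap': 0.9985130479686738}
```

Run:
```python
import cv2
for n,c in(("t0",(160,130,500,330)),("s0",(240,120,460,370))):
    im=cv2.imread(f"pics/{n}.png");x0,y0,x1,y1=c
    s=2.35
    cv2.imwrite(f"pics/{n}c.png",cv2.resize(im[y0:y1,x0:x1],None,fx=s,fy=s,interpolation=cv2.INTER_CUBIC))
```

```text
(no output)
```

View pics/t0c.png

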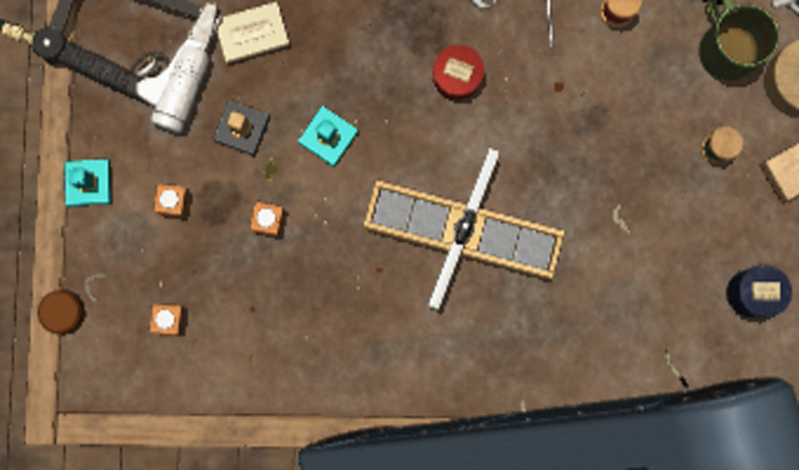

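View pics/s0c.png

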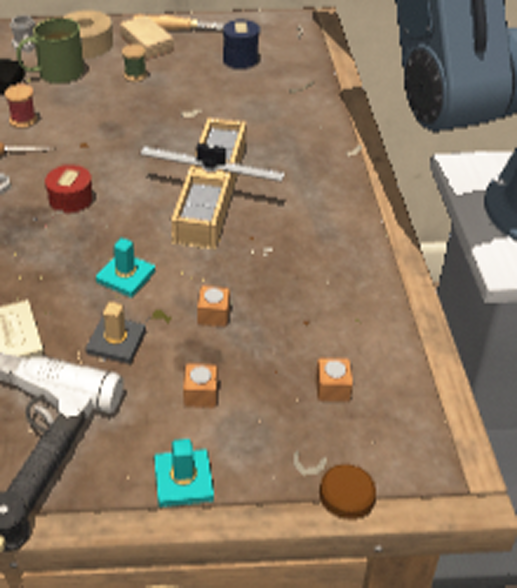

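Top crop: the feet show as orange blocks with white glides at crop (170,200), (267,218) and (166,319), full-image about (232,215), (273,223) and (231,266). The dark-plate tamper is at crop (240,127), full-image (262,184). Turquoise look-alikes are at (300,185) and (196,208). The rack is at (357,228), with the bar across it.
Tamper candidates: (300,184) turquoise, (196,208) turquoise, (262,184) dark steel with wooden handle. I choose (262,184). The side crop confirms it, at crop (113,325).

Next I'll fit the poses with silhouettes from both cameras.

```bash
cat >> h.py <<'E'
from scipy.optimize import minimize
def box(lx,ly,z0,z1): return [(sx*lx/2,sy*ly/2,z) for sx in(-1,1) for sy in(-1,1) for z in(z0,z1)]
M={"rack":np.array(box(.066,.266,0,.048)),"foot":np.array(box(.04,.04,0,.037)),
   "tamper":np.array(box(.062,.062,0,.014)+box(.022,.022,.014,.066))}
S=6
def hullmask(pts):
    m=np.zeros((400*S,640*S),np.uint8); h=cv2.convexHull(np.round((np.array(pts)+.5)*S).astype(np.int32)); cv2.fillConvexPoly(m,h,1); return m
def rend(n,k,v,z=0):
    c,s=np.cos(v[2]),np.sin(v[2])
    return hullmask([proj(n,(v[0]+c*p[0]-s*p[1],v[1]+s*p[0]+c*p[1],p[2]+z)) for p in M[k]])
def clean(m,open_=0):
    m=m.astype(np.uint8)
    if open_: m=cv2.morphologyEx(m,cv2.MORPH_OPEN,np.ones((open_,open_),np.uint8))
    _,l,st,_=cv2.connectedComponentsWithStats(m); 
    return l==1+np.argmax(st[1:,4])
def mhull(m):
    big=cv2.resize(m.astype(np.float32),None,fx=S,fy=S,interpolation=cv2.INTER_LINEAR)>.5
    ys,xs=np.nonzero(big); h=cv2.convexHull(np.stack([xs,ys],1).astype(np.int32)); o=np.zeros(big.shape,np.uint8); cv2.fillConvexPoly(o,h,1); return o
def fit(k,ms,v0,z=0):
    """ms: {cam: bool mask}; returns pose (x,y,yaw), IoU per camera"""
    H={n:mhull(m) for n,m in ms.items()}
    def iou(n,v): r=rend(n,k,v,z); return (r&H[n]).sum()/max(1,(r|H[n]).sum())
    f=lambda v:-sum(iou(n,v) for n in H)
    best=None
    for dy in ((0,) if k=="rack" else (0,.5,1.0)):
        w=np.array(v0)+[0,0,dy]
        r=minimize(f,w,method="Nelder-Mead",options=dict(initial_simplex=[w,w+[.01,0,0],w+[0,.01,0],w+[0,0,.2]],xatol=3e-4,fatol=1e-4,maxiter=90))
        if best is None or r.fun<best.fun: best=r
    return best.x,{n:round(float(iou(n,best.x)),3) for n in H}
E
cat > look.py <<'E'
from h import *; import sys
np.set_printoptions(precision=4,suppress=True)
for n in("top","side"): manip.snapshot(n)
for k,q,z in [a for a in (("rack","rack",.024),("tamper","tamper_centre",.02),("foot","foot0_centre",.02)) if a[0] in sys.argv[1:]]:
    R={n:[(r,ray(n,r["position"],z)) for r in manip.masks_of(n,q) if r["p"]>.15] for n in("top","side")}
    for n in R: print(k,n,[(round(r["p"],2),np.round(r["position"]).tolist(),p[:2].round(3).tolist(),int(r["pixels"].sum())) for r,p in R[n]])
    for r,p in R["top"]:
        c=[(np.hypot(*(p-p2)[:2]),r2) for r2,p2 in R["side"]]
        if not c: continue
        d,r2=min(c,key=lambda t:t[0])
        if d>.045: print("unmatched",p);continue
        o=5 if k=="rack" else 0
        for ms in ({"top":clean(r["pixels"],0 if not o else 4),"side":clean(r2["pixels"],o)},):
            v,i=fit(k,ms,[p[0],p[1],-.267 if k=="rack" else 0]); print(k,"pose",v[:2],"yaw",round(np.degrees(v[2]),1),i)
E
python3 look.py rack tamper foot
```

```text
rack top [(0.84, [357.0, 230.0], [0.512, -0.08], 2204), (0.64, [229.0, 262.0], [0.403, 0.33], 151)]
rack side [(0.8, [329.0, 194.0], [0.521, -0.089], 1291)]
rack pose [ 0.5199 -0.0808] yaw -15.0 {'top': 0.476, 'side': 0.897}
unmatched [0.4027 0.3304 0.024 ]
tamper top [(0.83, [302.0, 189.0], [0.645, 0.098], 366), (0.69, [198.0, 208.0], [0.578, 0.439], 336), (0.56, [469.0, 191.0], [0.646, -0.446], 229), (0.54, [262.0, 186.0], [0.654, 0.23], 349)]
tamper side [(0.98, [288.0, 263.0], [0.664, 0.241], 442), (0.86, [316.0, 317.0], [0.585, 0.437], 605), (0.56, [294.0, 233.0], [0.647, 0.11], 340)]Traceback (most recent call last):
  File "look.py", line 14, in <module>
    v,i=fit(k,ms,[p[0],p[1],-.267 if k=="rack" else 0]); print(k,"pose",v[:2],"yaw",round(np.degrees(v[2]),1),i)
        ~~~^^^^^^^^^^^^^^^^^^^^^^^^^^^^^^^^^^^^^^^^^^^^
  File "h.py", line 40, in fit
    r=minimize(f,w,method="Nelder-Mead",options=dict(initial_simplex=[w,w+[.01,0,0],w+[0,.01,0],w+[0,0,.2]],xatol=3e-4,fatol=1e-4,maxiter=90))
    res = _minimize_neldermead(fun, x0, args, callback, bounds=bounds,
                
[... 369 characters left out ...]
py", line 35, in iou
    def iou(n,v): r=rend(n,k,v,z); return (r&H[n]).sum()/max(1,(r|H[n]).sum())
                    ~~~~^^^^^^^^^
  File "h.py", line 23, in rend
    return hullmask([proj(n,(v[0]+c*p[0]-s*p[1],v[1]+s*p[0]+c*p[1],p[2]+z)) for p in M[k]])
                     ~~~~^^^^^^^^^^^^^^^^^^^^^^^^^^^^^^^^^^^^^^^^^^^^^^^^^^
  File "h.py", line 8, in proj
    f,cx,cy,E=cal(n); q=E[:3,:3].T@(np.array(P)-E[:3,3]); return np.array([f*q[0]/q[2]+cx,f*q[1]/q[2]+cy])
              ~~~^^^
  File "h.py", line 4, in cal
    c=manip.get_calibration(n); f=200/np.tan(np.radians(c["fov_y"])/2); return f,c["cx"],c["cy"],np.array(c["extrinsics"])
ValueError: time passes only in moves, steps and waits
```

```bash
sed -i 's/^from station import manip/from station import manip\nimport functools/; s/^def cal(n)/@functools.cache\ndef cal(n)/; s/^S=6/S=4/' h.py; sed -i 's/0 if not o else 4/0 if not o else 9/' look.py; python3 look.py rack tamper foot
```

```text
rack top [(0.52, [231.0, 261.0], [0.406, 0.322], 159)]
rack side [(0.9, [329.0, 198.0], [0.524, -0.066], 1177)]
unmatched [0.406  0.3221 0.024 ]
tamper top [(0.8, [201.0, 206.0], [0.585, 0.428], 361), (0.64, [262.0, 186.0], [0.654, 0.231], 361), (0.63, [470.0, 191.0], [0.645, -0.45], 235), (0.6, [302.0, 187.0], [0.651, 0.102], 353)]
tamper side [(0.95, [316.0, 322.0], [0.585, 0.452], 583), (0.7, [294.0, 234.0], [0.649, 0.112], 313), (0.66, [289.0, 263.0], [0.662, 0.241], 427)]
tamper pose [0.5828 0.4468] yaw 3.4 {'top': 0.932, 'side': 0.898}
tamper pose [0.6639 0.2341] yaw 71.7 {'top': 0.947, 'side': 0.896}
unmatched [ 0.6455 -0.4499  0.02  ]
tamper pose [0.6534 0.1106] yaw -32.4 {'top': 0.917, 'side': 0.838}
foot top [(0.72, [234.0, 214.0], [0.559, 0.321], 179)]
foot side [(0.53, [328.0, 283.0], [0.549, 0.323], 261)]
foot pose [0.5576 0.3252] yaw 84.7 {'top': 0.938, 'side': 0.915}
```

Run:
```python
from h import *
for n,pts in(("t0",{"bench":(420,270),"orange":(228,210),"glide":(232,215),"rackrim":(318,217),"pad":(330,219),"bar":(347,255),"plate":(256,190),"handle":(261,182)}),):
    im=cv2.imread(f"pics/{n}.png");h=cv2.cvtColor(im,cv2.COLOR_BGR2HSV)
    for k,(x,y) in pts.items(): print(n,k,h[y-1:y+2,x-1:x+2].reshape(-1,3)[[0,4,8]].tolist())
im=cv2.imread("pics/t0.png");cv2.imwrite("pics/a.png",cv2.resize(im[200:260,305:405],None,fx=7,fy=7,interpolation=cv2.INTER_NEAREST))
im=cv2.imread("pics/s0.png");h=cv2.cvtColor(im,cv2.COLOR_BGR2HSV)
for y in(172,180,190,200,205,210,216,222,): print(y,h[y,308:348:2].tolist())
```

```text
t0 bench [[15, 74, 114], [14, 74, 117], [15, 75, 123]]
t0 orange [[13, 158, 206], [14, 161, 226], [13, 88, 225]]
t0 glide [[18, 5, 246], [30, 4, 245], [23, 4, 247]]
t0 rackrim [[16, 113, 169], [18, 121, 224], [17, 82, 90]]
t0 pad [[30, 5, 151], [30, 3, 152], [30, 3, 155]]
t0 bar [[24, 5, 240], [26, 9, 229], [18, 20, 162]]
t0 plate [[18, 13, 98], [24, 13, 102], [30, 11, 89]]
t0 handle [[18, 118, 226], [19, 115, 230], [16, 124, 196]]
172 [[15, 75, 133], [15, 76, 138], [14, 76, 144], [15, 81, 142], [15, 79, 145], [14, 84, 145], [14, 80, 143], [13, 87, 143], [14, 89, 138], [14, 84, 142], [22, 106, 247], [17, 120, 145], [17, 120, 145], [17, 120, 182], [18, 120, 224], [18, 119, 232], [18, 117, 227], [17, 116, 196], [16, 107, 195], [14, 76, 151]]
180 [[13, 70, 132], [14, 67, 140], [15, 59, 146], [15, 56, 154], [15, 56, 150], [16, 59, 150], [15, 58, 146], [16, 62, 152], [15, 75, 139], [17, 120, 183], [17, 9, 188], [13, 9, 188], [15, 8, 186], [10, 8, 183], [17, 10, 180], [10, 8, 181], [19, 104, 233], [17, 117, 120], [15, 96, 112], [15, 78, 141]]
190 [[14, 89, 143], [14, 89, 138], [14, 86, 143
[... 1096 characters left out ...]
92, 142], [13, 91, 149], [14, 92, 142], [14, 97, 140], [13, 97, 142]]
216 [[14, 79, 148], [15, 70, 150], [14, 73, 157], [17, 120, 163], [17, 119, 148], [17, 118, 149], [17, 117, 150], [17, 120, 149], [17, 119, 150], [17, 121, 150], [17, 122, 151], [16, 122, 152], [17, 117, 109], [17, 104, 101], [14, 88, 147], [13, 87, 141], [14, 85, 144], [14, 92, 142], [13, 93, 143], [14, 91, 143]]
222 [[15, 83, 150], [14, 84, 151], [15, 86, 151], [18, 115, 166], [18, 119, 154], [17, 120, 145], [17, 120, 138], [16, 118, 136], [17, 120, 134], [17, 118, 134], [18, 119, 137], [17, 120, 159], [17, 109, 101], [13, 77, 143], [15, 84, 131], [15, 89, 141], [14, 88, 139], [13, 91, 145], [15, 92, 142], [13, 97, 140]]
```

View pics/a.png

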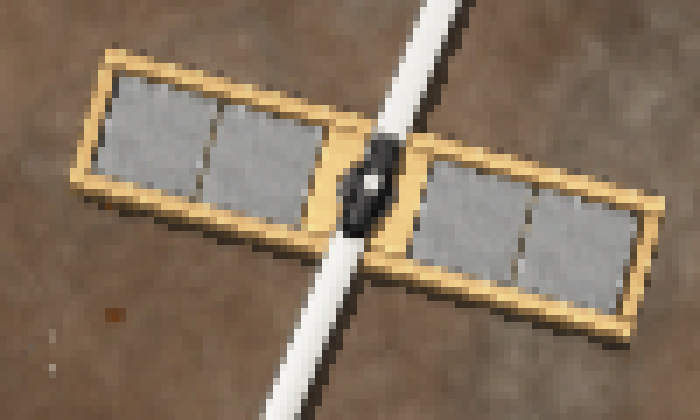

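```bash
cat > pose.py <<'E'
from h import *; import sys
def seg(im,k):
    H,Sa,V=[c.astype(int) for c in cv2.split(cv2.cvtColor(im,cv2.COLOR_RGB2HSV))]
    if k=="foot": return (Sa>125)&(H>=8)&(H<=16)&(V>=70)
    if k=="rack": return (Sa>=98)&(H>=16)&(H<=22)&(V>=95)
    if k=="tamper": return ((Sa<45)&(V<135))|((H>=15)&(H<=22)&(Sa>=100)&(V>140))
def pose(k,xy,ims,yaw=0,z=0,r=None):
    r=r or {"foot":.04,"rack":.17,"tamper":.06}[k]; ms={}
    for n,im in ims.items():
        c=proj(n,(*xy,z+.02)); f,_,_,E=cal(n); rp=int(r*f/np.linalg.norm(E[:3,3]-np.array([*xy,0])))
        w=np.zeros(im.shape[:2],bool); x,y=map(int,np.round(c)); w[max(0,y-rp):y+rp+1,max(0,x-rp):x+rp+1]=1
        m=seg(im,k)&w
        if k=="rack":m=m
        else: m=clean(cv2.morphologyEx(m.astype(np.uint8),cv2.MORPH_CLOSE,np.ones((3,3),np.uint8)))
        if k=="rack":
            m=clean(cv2.morphologyEx(m.astype(np.uint8),cv2.MORPH_CLOSE,np.ones((7,7),np.uint8)),3)
        ms[n]=m
    v,i=fit(k,ms,[*xy,yaw],z); return v,i,{n:int(m.sum()) for n,m in ms.items()}
def grab(): return {n:manip.snapshot(n) for n in("top","side")}
def feet(im):
    """candidate feet from the top picture: bench-level guesses"""
    m=cv2.morphologyEx(seg(im,"foot").astype(np.uint8),cv2.MORPH_CLOSE,np.ones((3,3),np.uint8))
    n,_,st,ce=cv2.connectedComponentsWithStats(m); return [(ray("top",ce[i],.03)[:2].round(3).tolist(),int(st[i,4])) for i in range(1,n) if st[i,4]>40]
def show(k,xy,ims,**a):
    v,i,m=pose(k,xy,ims,**a); print(k,v[:2].round(4),"yaw",round(np.degrees(v[2]),1),i,m); return v
E
python3 - <<'E'
from pose import *
ims=grab()
ld=lambda f:cv2.imread(f)[:,:,::-1].copy()
print(feet(ims["top"]))
v=show("rack",(.52,-.08),ims,yaw=-.267)
for n in("top","side"): show("rack",(.52,-.08),{n:ims[n]},yaw=-.267)
for xy in((.555,.325),(.534,.198),(.405,.325)):
    show("foot",xy,ims)
show("tamper",(.66,.236),ims)
E
```

```text
[([1.285, -0.008], 221), ([1.306, -0.935], 45), ([1.147, 0.235], 225), ([0.986, -0.643], 466), ([0.891, -0.194], 177), ([0.84, -0.299], 250), ([0.581, -0.608], 207), ([0.557, 0.325], 107), ([0.532, 0.191], 106), ([0.401, 0.472], 273), ([0.393, 0.325], 110)]
rack [ 0.5217 -0.0801] yaw -14.6 {'top': 0.871, 'side': 0.95} {'top': 691, 'side': 692}
rack [ 0.5215 -0.0799] yaw -14.7 {'top': 0.87} {'top': 691}
rack [ 0.5201 -0.0803] yaw -14.4 {'side': 0.958} {'side': 692}
foot [0.558  0.3256] yaw -5.9 {'top': 0.865, 'side': 0.9} {'top': 107, 'side': 193}
foot [0.5331 0.1919] yaw 80.3 {'top': 0.916, 'side': 0.924} {'top': 106, 'side': 171}
foot [0.3931 0.3255] yaw 84.2 {'top': 0.866, 'side': 0.894} {'top': 110, 'side': 207}
tamper [0.6637 0.2323] yaw -18.6 {'top': 0.965, 'side': 0.937} {'top': 305, 'side': 371}
```

```bash
cat > go.py <<'E'
# usage: go.py x y z toolx_angle_deg  -> shift (tool mm) and turn from the present pose
from h import *; import sys
def rel(x,y,z,a,s=None):
    s=s or manip.sense(); q=s["tool_rot"]; from scipy.spatial.transform import Rotation as R
    Rm=R.from_quat(q).as_matrix(); d=Rm.T@(np.array([x,y,z])-s["tcp_pos"])*1e3; a0=np.degrees(np.arctan2(Rm[1,0],Rm[0,0]))
    t=(a0-a+180)%360-180
    print("to",[x,y,z,a],"->",d.round(1),"turn",round(t,1)); 
if __name__=="__main__":
    s=manip.sense(); print("tcp",s["tcp_pos"].round(4),"q",s["q"].round(2),"gap",round(s["finger_gap"],3),"gf",s["gripper_force"],"t",s["t"])
    v=list(map(float,sys.argv[1:])); 
    for i in range(0,len(v),4): rel(*v[i:i+4])
E
python3 go.py .533 .192 .14 80.3
python3 - <<'E'
from pose import *
print(proj("top",(.581,-.608,.03)),proj("side",(.581,-.608,.03)))
im=cv2.imread("pics/t0.png");cv2.imwrite("pics/b.png",cv2.resize(im[150:300,420:620],None,fx=3,fy=3))
E
```

```text
tcp [ 0.257  -0.5697  0.2313] q [-1.33  0.53  1.43  0.    1.18 -0.18] gap 0.997 gf 0.0 t 1.8
to [0.533, 0.192, 0.14, 80.3] -> [ 564.7 -580.8   91.3] turn -56.0
[520.40195097 210.61265372] [309.99889791 126.77111055]
```

View pics/b.png

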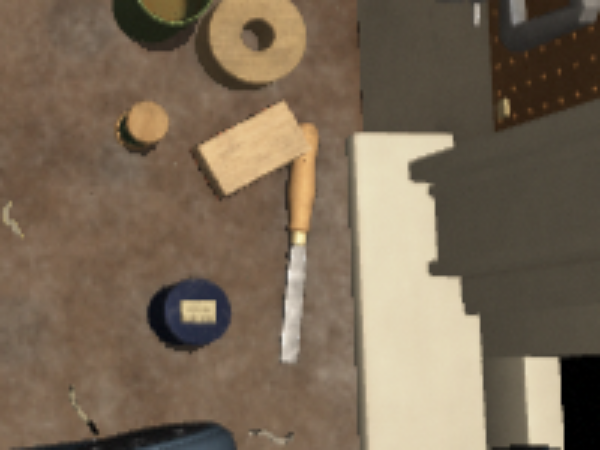

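The crop shows a knife handle at about (520,210), not a foot, so there are three feet unless one is hidden under the arm.

>>> {"api": "step_arm", "payload": {
  "targets": "565 -581 0 -56; 565 -581 0 -56; 565 -581 0 -56; 565 -581 0 -56; 565 -581 0 -56; 565 -581 0 -56; 565 -581 0 -56; 565 -581 0 -56; 565 -581 0 -56; 565 -581 0 -56; 565 -581 0 -56; 565 -581 0 -56",
  "gripper": 0.1
}}

```text
t: 3.0
tcp_pos: [0.4621, -0.0036, 0.2317]
tool_rot: [0.764, 0.645, 0.0, 0.001]
force: [0.6, -1.3, 0.1]
finger_gap: 0.901
gripper_force: 0.0
```

```bash
python3 go.py .533 .192 .12 80.3
python3 - <<'E'
from pose import *
ims=grab(); print([f for f in feet(ims["top"]) if f[0][0]<.8])
show("foot",(.558,.3256),ims);show("foot",(.393,.3255),ims)
E
```

```text
tcp [ 0.4621 -0.0036  0.2317] q [-0.25  0.31  1.83 -0.    1.   -0.08] gap 0.901 gf 0.0 t 3.0
to [0.533, 0.192, 0.12, 80.3] -> [204.8  36.7 111.7] turn -0.0
[([0.639, -0.443], 43), ([0.582, -0.609], 188), ([0.556, 0.326], 108), ([0.532, 0.191], 105), ([0.401, 0.472], 272), ([0.393, 0.325], 110)]
foot [0.5572 0.3253] yaw -6.4 {'top': 0.847, 'side': 0.931} {'top': 108, 'side': 192}
foot [0.3929 0.3254] yaw 83.6 {'top': 0.859, 'side': 0.904} {'top': 110, 'side': 205}
```

>>> {"api": "step_arm", "payload": {
  "targets": "50 9 0 0; 100 18 20 0; 150 27 60 0; 190 34 95 0; 205 37 112 0; 205 37 150 0; 205 37 190 0; 205 37 210 0; 205 37 221 0; 205 37 221 0; 205 37 221 0; 205 37 221 0"
}}

```text
t: 4.3
tcp_pos: [0.5338, 0.1901, 0.0118]
tool_rot: [0.765, 0.645, 0.001, 0.001]
force: [-0.1, -0.6, 0.1]
finger_gap: 0.902
gripper_force: 0.0
```

>>> {"api": "step_arm", "payload": {
  "targets": "0 0 0 0; 0 0 0 0; 0 0 0 0; 0 0 0 0; 0 0 0 0; 0 0 0 0; 0 0 0 0",
  "gripper": 1,
  "squeeze": 40
}}

```text
t: 5.0
tcp_pos: [0.5332, 0.1904, 0.0113]
tool_rot: [0.764, 0.645, 0.001, 0.0]
force: [-0.8, -0.2, 5.6]
finger_gap: 0.461
gripper_force: 41.7
```

```bash
python3 go.py .5462 .0168 .16 75.4
```

```text
tcp [0.5332 0.1904 0.0113] q [ 0.15  0.78  1.73 -0.    0.63  0.32] gap 0.461 gf 41.70612573623657 t 5.0
to [0.5462, 0.0168, 0.16, 75.4] -> [-168.8   42.4 -148.7] turn 4.9
```

>>> {"api": "step_arm", "payload": {
  "targets": "0 0 -40 0; 0 0 -80 0; -20 5 -110 1; -60 15 -110 3; -105 26 -110 5; -145 36 -110 5; -169 42 -110 5; -169 42 -110 5; -169 42 -110 5; -169 42 -110 5; -169 42 -110 5",
  "squeeze": 60
}}

```text
t: 6.1
tcp_pos: [0.545, 0.0179, 0.1202]
tool_rot: [0.791, 0.611, -0.0, -0.0]
force: [1.3, 0.6, -1.2]
finger_gap: 0.457
gripper_force: 61.5
```

```bash
python3 go.py .5462 .0168 .045 75.4
python3 - <<'E'
from pose import *
ims=grab()
show("foot",(.546,.017),ims,z=.11,yaw=-.26); show("foot",(.546,.017),{"side":ims["side"]},z=.11,yaw=-.26)
im=ims["side"];cv2.imwrite("pics/c.png",cv2.resize(im[100:260,230:430],None,fx=3.5,fy=3.5,interpolation=cv2.INTER_CUBIC)[:,:,::-1])
E
```

```text
tcp [0.545  0.0179 0.1202] q [-0.17  0.58  1.73  0.    0.83  0.08] gap 0.457 gf 61.54236316680908 t 6.1
to [0.5462, 0.0168, 0.045, 75.4] -> [-0.8  1.5 75.2] turn -0.0
foot [0.5475 0.0196] yaw -3.1 {'top': 0.0, 'side': 0.903} {'top': 1, 'side': 135}
foot [0.5475 0.0196] yaw -3.1 {'side': 0.903} {'side': 135}
```

View pics/c.png

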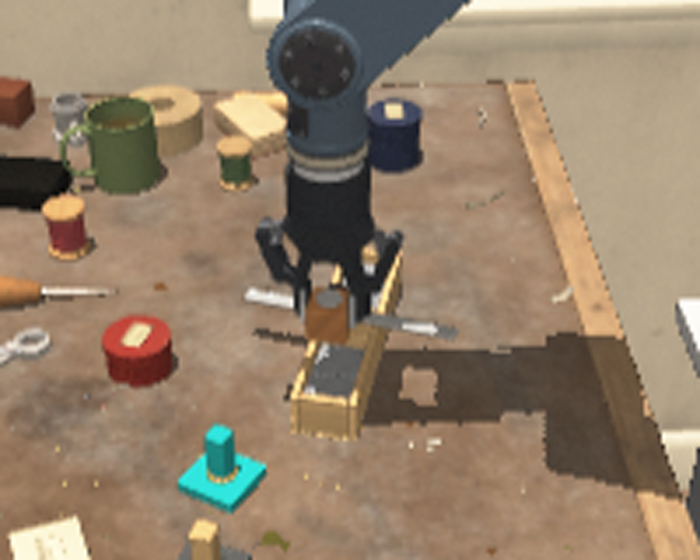

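The side crop shows the foot held upright at crop (325,312) over bay_a, so I'm lowering it now.

>>> {"api": "step_arm", "payload": {
  "targets": "-3 1 30 0; -3 1 50 0; -3 1 62 0; -3 1 68 0; -3 1 72 0; -3 1 75 0; -3 1 75 0"
}}

```text
t: 6.9
tcp_pos: [0.546, 0.0136, 0.0467]
tool_rot: [0.792, 0.611, 0.0, 0.0]
force: [-1.2, 1.1, 5.7]
finger_gap: 0.458
gripper_force: 64.7
```

>>> {"api": "step_arm", "payload": {
  "targets": "0 0 0 0; 0 0 0 0; 0 0 0 0; 0 0 0 0; 0 0 -30 0; 0 0 -70 0; 0 0 -110 0; 0 0 -110 0",
  "gripper": 0.2
}}

```text
t: 7.7
tcp_pos: [0.5494, 0.0129, 0.1604]
tool_rot: [0.792, 0.611, 0.004, 0.004]
force: [1.0, 0.1, 0.0]
finger_gap: 0.801
gripper_force: 0.0
```

```bash
python3 go.py .5575 .3254 .13 84
```

```text
tcp [0.5494 0.0129 0.1604] q [-0.18  0.52  1.7   0.    0.91  0.08] gap 0.801 gf 0.0 t 7.7
to [0.5575, 0.3254, 0.13, 84.0] -> [304.3 -71.9  29.8] turn -8.7
```

>>> {"api": "step_arm", "payload": {
  "targets": "304 -72 10 -8.7; 304 -72 10 -8.7; 304 -72 10 -8.7; 304 -72 10 -8.7; 304 -72 10 -8.7; 304 -72 10 -8.7; 304 -72 10 -8.7; 304 -72 10 -8.7; 304 -72 10 -8.7"
}}

```text
t: 8.6
tcp_pos: [0.5526, 0.3246, 0.1445]
tool_rot: [0.743, 0.669, -0.001, -0.0]
force: [0.4, 0.3, 0.7]
finger_gap: 0.796
gripper_force: 0.0
```

```bash
python3 - <<'E'
from pose import *
ims=grab(); print([f for f in feet(ims["top"]) if f[0][0]<.8])
show("foot",(.5575,.3254),{"side":ims["side"]});show("foot",(.393,.3255),ims)
show("foot",(.546,.017),ims,z=.032,yaw=-.26)
cv2.imwrite("pics/d.png",np.hstack([cv2.resize(ims["top"][195:265,300:410],(440,280)),cv2.resize(ims["side"][155:235,270:380],(385,280))])[:,:,::-1])
E
python3 go.py .5575 .3254 .011 84
```

```text
[([0.583, -0.608], 177), ([0.561, 0.315], 52), ([0.549, 0.013], 109), ([0.41, 0.484], 96)]
foot [0.5568 0.324 ] yaw 82.3 {'side': 0.935} {'side': 195}
foot [0.3925 0.3226] yaw 85.7 {'top': 0.124, 'side': 0.945} {'top': 20, 'side': 212}
tcp [0.5531 0.3237 0.145 ] q [ 0.36  0.65  1.47 -0.    1.03  0.46] gap 0.799 gf 0.0 t 8.7
to [0.5575, 0.3254, 0.011, 84.0] -> [  2.3   4.3 134. ] turn -0.1Traceback (most recent call last):
  File "<stdin>", line 4, in <module>
  File "pose.py", line 25, in show
    v,i,m=pose(k,xy,ims,**a); print(k,v[:2].round(4),"yaw",round(np.degrees(v[2]),1),i,m); return v
          ~~~~^^^^^^^^^^^^^^
  File "pose.py", line 14, in pose
    else: m=clean(cv2.morphologyEx(m.astype(np.uint8),cv2.MORPH_CLOSE,np.ones((3,3),np.uint8)))
            ~~~~~^^^^^^^^^^^^^^^^^^^^^^^^^^^^^^^^^^^^^^^^^^^^^^^^^^^^^^^^^^^^^^^^^^^^^^^^^^^^^^
  File "h.py", line 30, in clean
    return l==1+np.argmax(st[1:,4])
                ~~~~~~~~~^^^^^^^^^^
    return _wrapfunc(a, 'argmax', axis=axis, out=out, **kwds)
    return bound(*args, **kwds)
ValueError: attempt to get argmax of an empty sequence
```

>>> {"api": "step_arm", "payload": {
  "targets": "2 4 40 0; 2 4 80 0; 2 4 110 0; 2 4 125 0; 2 4 134 0; 2 4 134 0; 2 4 134 0"
}}

```text
t: 9.4
tcp_pos: [0.5586, 0.3273, 0.0126]
tool_rot: [0.743, 0.669, 0.001, 0.0]
force: [-0.5, 0.4, 0.2]
finger_gap: 0.798
gripper_force: 0.0
```

>>> {"api": "step_arm", "payload": {
  "targets": "0 0 0 0; 0 0 0 0; 0 0 0 0; 0 0 0 0; 0 0 0 0; 0 0 -20 0; 0 0 -60 0; 0 0 -110 0; 0 0 -110 0",
  "gripper": 1,
  "squeeze": 60
}}

```text
t: 10.3
tcp_pos: [0.562, 0.3294, 0.1286]
tool_rot: [0.743, 0.669, 0.007, 0.003]
force: [1.1, 0.3, -0.8]
finger_gap: 0.456
gripper_force: 61.0
```

```bash
python3 go.py .5336 -.0316 .121 75.4;python3 - <<'E'
from pose import *
ims=grab(); print([f for f in feet(ims["top"]) if f[0][0]<.8])
show("foot",(.393,.3255),ims)
show("foot",(.5575,.3254),{"side":ims["side"]},z=.11)
show("foot",(.546,.015),{"top":ims["top"]},z=.032,yaw=-.26)
E
```

```text
tcp [0.562  0.3294 0.1286] q [0.36 0.68 1.46 0.   0.99 0.46] gap 0.456 gf 61.04096174240112 t 10.3
to [0.5336, -0.0316, 0.121, 75.4] -> [-362.     9.4    5.4] turn 8.6
[([0.582, -0.608], 169), ([0.549, 0.013], 109), ([0.411, 0.486], 68)]
foot [0.3925 0.3226] yaw 85.7 {'top': 0.124, 'side': 0.945} {'top': 20, 'side': 212}
foot [0.5594 0.3249] yaw -1.7 {'side': 0.92} {'side': 207}
foot [0.5473 0.0141] yaw -14.8 {'top': 0.945} {'top': 109}
```

>>> {"api": "step_arm", "payload": {
  "targets": "-362 9 5 8.6; -362 9 5 8.6; -362 9 5 8.6; -362 9 5 8.6; -362 9 5 8.6; -362 9 5 8.6; -362 9 5 8.6; -362 9 5 8.6; -362 9 5 8.6; -362 9 5 8.6; -362 9 5 8.6"
}}

```text
t: 11.5
tcp_pos: [0.5278, -0.0318, 0.1158]
tool_rot: [0.791, 0.612, -0.0, -0.001]
force: [0.6, -0.4, -0.6]
finger_gap: 0.458
gripper_force: 61.0
```

```bash
python3 go.py .5336 -.0316 .046 75.4;python3 - <<'E'
from pose import *
ims=grab(); 
show("foot",(.533,-.032),{"side":ims["side"]},z=.105,yaw=-.26)
E
```

```text
tcp [ 0.5278 -0.0318  0.1158] q [-0.27  0.57  1.78  0.    0.8  -0.02] gap 0.458 gf 61.006375551223755 t 11.5
to [0.5336, -0.0316, 0.046, 75.4] -> [ 1.6  5.7 69.8] turn 0.1
foot [ 0.5297 -0.032 ] yaw 86.5 {'side': 0.896} {'side': 127}
```

>>> {"api": "step_arm", "payload": {
  "targets": "0 5 0 0; 0 5 20 0; 0 5 40 0; 0 5 55 0; 0 5 63 0; 0 5 67 0; 0 5 70 0; 0 5 70 0"
}}

```text
t: 12.4
tcp_pos: [0.5348, -0.0306, 0.0509]
tool_rot: [0.792, 0.611, 0.003, -0.0]
force: [-2.6, 16.3, 34.0]
finger_gap: 0.455
gripper_force: 75.4
```

>>> {"api": "step_arm", "payload": {
  "targets": "0 0 0 0; 0 0 0 0; 0 0 0 0; 0 0 0 0; 0 0 -30 0; 0 0 -70 0; 0 0 -110 0; 0 0 -110 0",
  "gripper": 0.2
}}

```text
t: 13.2
tcp_pos: [0.5368, -0.0361, 0.1607]
tool_rot: [0.791, 0.611, 0.003, 0.004]
force: [1.1, -0.4, -0.3]
finger_gap: 0.798
gripper_force: 0.0
```

```bash
python3 go.py .3925 .324 .15 84.5;python3 - <<'E'
from pose import *
ims=grab(); print([f for f in feet(ims["top"]) if f[0][0]<.8])
show("foot",(.393,.3255),ims)
E
```

```text
tcp [ 0.5368 -0.0361  0.1607] q [-0.27  0.51  1.73  0.    0.9  -0.02] gap 0.798 gf 0.0 t 13.2
to [0.3925, 0.324, 0.15, 84.5] -> [ 311.9 -230.7    8.3] turn -9.1
[([0.582, -0.608], 182), ([0.535, 0.001], 57), ([0.401, 0.472], 274), ([0.397, 0.332], 71)]
foot [0.3932 0.3256] yaw -7.4 {'top': 0.68, 'side': 0.898} {'top': 71, 'side': 205}
```

>>> {"api": "step_arm", "payload": {
  "targets": "312 -231 8 -9; 312 -231 8 -9; 312 -231 8 -9; 312 -231 8 -9; 312 -231 8 -9; 312 -231 8 -9; 312 -231 8 -9; 312 -231 8 -9; 312 -231 8 -9; 312 -231 8 -9; 312 -231 8 -9"
}}

```text
t: 14.4
tcp_pos: [0.3882, 0.3241, 0.1472]
tool_rot: [0.741, 0.671, -0.001, -0.0]
force: [0.2, -0.1, 0.2]
finger_gap: 0.8
gripper_force: 0.0
```

```bash
python3 go.py .393 .3245 .011 84 ;python3 - <<'E'
from pose import *
ims=grab(); print([f for f in feet(ims["top"]) if f[0][0]<.8])
show("foot",(.393,.3255),{"side":ims["side"]})
cv2.imwrite("pics/d.png",np.hstack([cv2.resize(ims["top"][195:265,300:410],(440,280)),cv2.resize(ims["side"][150:230,280:360],(300,280))])[:,:,::-1])
E
```

```text
tcp [0.3882 0.3241 0.1472] q [ 0.47  0.5   1.81 -0.    0.84  0.57] gap 0.8 gf 0.0 t 14.4
to [0.393, 0.3245, 0.011, 84.0] -> [  1.1   5.  136.2] turn 0.3
[([0.637, -0.442], 42), ([0.58, -0.608], 193), ([0.542, -0.016], 272), ([0.395, 0.319], 70)]
foot [0.3929 0.3227] yaw 85.8 {'side': 0.941} {'side': 205}
```

View pics/d.png

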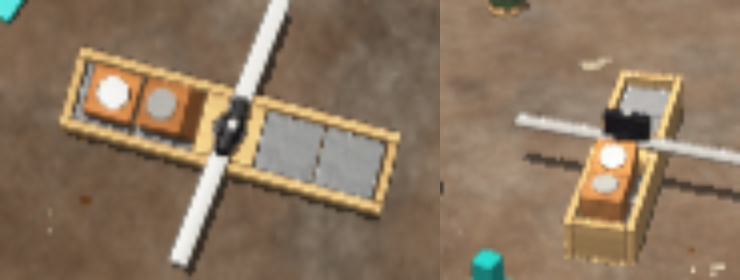

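The crop shows foot 1 level in bay_a (112,92). Foot 2 at (165,105) is tilted, with its -y bottom edge caught on the centre block. I'll bring in foot 3 first, then straighten foot 2.

>>> {"api": "step_arm", "payload": {
  "targets": "-1 5 40 0; -1 5 80 0; -1 5 110 0; -1 5 125 0; -1 5 136 0; -1 5 136 0; -1 5 136 0; -1 5 136 0"
}}

```text
t: 15.3
tcp_pos: [0.3942, 0.324, 0.0133]
tool_rot: [0.741, 0.671, 0.001, 0.0]
force: [0.2, 0.1, 0.3]
finger_gap: 0.802
gripper_force: 0.0
```

>>> {"api": "step_arm", "payload": {
  "targets": "0 0 0 0; 0 0 0 0; 0 0 0 0; 0 0 0 0; 0 0 0 0; 0 0 -20 0; 0 0 -60 0; 0 0 -110 0; 0 0 -120 0; 0 0 -120 0",
  "gripper": 1,
  "squeeze": 80
}}

```text
t: 16.3
tcp_pos: [0.3945, 0.3246, 0.1346]
tool_rot: [0.741, 0.672, 0.003, 0.001]
force: [0.4, -0.4, -0.4]
finger_gap: 0.452
gripper_force: 80.5
```

```bash
python3 go.py .4965 -.174 .13 75.4
```

```text
tcp [0.3945 0.3246 0.1346] q [ 0.47  0.52  1.81 -0.    0.8   0.57] gap 0.452 gf 80.47399520874023 t 16.3
to [0.4965, -0.174, 0.13, 75.4] -> [-486.3  150.2    3.8] turn 9.0
```

>>> {"api": "step_arm", "payload": {
  "targets": "-486 150 4 9; -486 150 4 9; -486 150 4 9; -486 150 4 9; -486 150 4 9; -486 150 4 9; -486 150 4 9; -486 150 4 9; -486 150 4 9; -486 150 4 9; -486 150 4 9; -486 150 4 9"
}}

```text
t: 17.5
tcp_pos: [0.4942, -0.1758, 0.1265]
tool_rot: [0.792, 0.61, -0.0, -0.001]
force: [0.1, 0.2, -0.4]
finger_gap: 0.45
gripper_force: 80.5
```

>>> {"api": "step_arm", "payload": {
  "targets": "0 0 0 0; 0 0 0 0"
}}

```text
t: 17.7
tcp_pos: [0.4936, -0.1721, 0.1275]
tool_rot: [0.791, 0.612, -0.001, -0.002]
force: [-0.8, 0.8, 0.0]
finger_gap: 0.451
gripper_force: 80.5
```

```bash
python3 go.py .4965 -.174 .045 75.4;python3 - <<'E'
from pose import *
ims=grab(); 
show("foot",(.4965,-.174),{"side":ims["side"]},z=.118,yaw=-.26)
cv2.imwrite("pics/e.png",np.hstack([cv2.resize(ims["top"][190:270,290:410],(420,280)),cv2.resize(ims["side"][110:230,270:390],(380,380))[:280]])[:,:,::-1])
E
```

```text
tcp [ 0.4936 -0.1721  0.1275] q [-0.55  0.55  1.78  0.    0.82 -0.3 ] gap 0.451 gf 80.49145817756653 t 17.7
to [0.4965, -0.174, 0.045, 75.4] -> [-1.2  3.5 82.5] turn 0.1
foot [ 0.4973 -0.1642] yaw -1.8 {'side': 0.844} {'side': 104}
```

View pics/e.png

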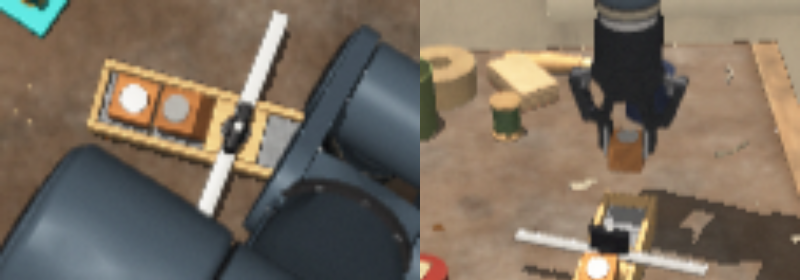

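>>> {"api": "step_arm", "payload": {
  "targets": "-2 3 0 0; -2 3 30 0; -2 3 55 0; -2 3 68 0; -2 3 74 0; -2 3 78 0; -2 3 80 0; -2 3 80 0"
}}

```text
t: 18.6
tcp_pos: [0.4978, -0.1774, 0.0488]
tool_rot: [0.791, 0.611, 0.0, 0.001]
force: [0.5, 0.5, -0.9]
finger_gap: 0.45
gripper_force: 80.5
```

>>> {"api": "step_arm", "payload": {
  "targets": "2 0 2 0; 2 0 3 0; 2 0 3 0"
}}

```text
t: 18.9
tcp_pos: [0.4986, -0.1756, 0.0468]
tool_rot: [0.791, 0.611, 0.0, 0.001]
force: [-1.3, 0.9, 8.2]
finger_gap: 0.452
gripper_force: 85.2
```

>>> {"api": "step_arm", "payload": {
  "targets": "0 0 0 0; 0 0 0 0; 0 0 0 0; 0 0 0 0; 0 0 -30 0; 0 0 -70 0; 0 0 -110 0; 0 0 -110 0; 0 0 -110 0",
  "gripper": 0.2
}}

```text
t: 19.8
tcp_pos: [0.4983, -0.1755, 0.1562]
tool_rot: [0.791, 0.611, 0.0, 0.001]
force: [-0.3, 1.0, -0.6]
finger_gap: 0.797
gripper_force: 0.0
```

```bash
python3 go.py .5336 -.0316 .13 75.4; python3 go.py .6637 .2323 .2 71.4
```

```text
tcp [ 0.4983 -0.1755  0.1562] q [-0.55  0.5   1.75 -0.    0.88 -0.3 ] gap 0.797 gf 0.0 t 19.8
to [0.5336, -0.0316, 0.13, 75.4] -> [148.2  -2.2  26.1] turn -0.0
tcp [ 0.4983 -0.1755  0.1562] q [-0.55  0.5   1.75 -0.    0.88 -0.3 ] gap 0.797 gf 0.0 t 19.8
to [0.6637, 0.2323, 0.2, 71.4] -> [436.3  57.3 -44. ] turn 4.0
```

>>> {"api": "step_arm", "payload": {
  "targets": "50 -1 0 0; 100 -2 0 0; 140 -2 5 0; 151 -2 30 0; 151 -2 60 0; 151 -2 85 0; 151 -2 100 0; 151 -2 109 0; 151 -2 109 0; 151 -2 109 0"
}}

```text
t: 20.8
tcp_pos: [0.5339, -0.0287, 0.046]
tool_rot: [0.791, 0.611, -0.0, -0.0]
force: [0.5, -0.3, 0.0]
finger_gap: 0.801
gripper_force: 0.0
```

>>> {"api": "step_arm", "payload": {
  "targets": "0 0 0 0; 0 0 0 0; 0 0 0 0; 0 0 0 0; 0 0 0 0; 0 0 -8 0; 0 0 -16 0; 0 0 -20 0; 0 0 -20 0",
  "gripper": 1,
  "squeeze": 40
}}

```text
t: 21.7
tcp_pos: [0.5345, -0.0288, 0.0671]
tool_rot: [0.791, 0.611, 0.0, 0.001]
force: [-0.2, 0.4, -0.4]
finger_gap: 0.46
gripper_force: 42.2
```

Run:
```python
from pose import *
ims=grab(); 
cv2.imwrite("pics/f.png",cv2.resize(ims["side"][130:240,260:400],None,fx=5,fy=5,interpolation=cv2.INTER_CUBIC)[:,:,::-1])
```

```text
(no output)
```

View pics/f.png

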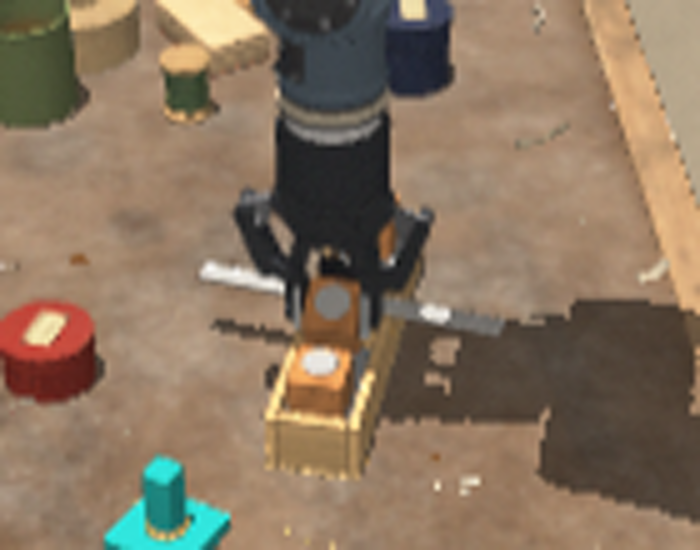

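The side crop shows foot 2 lifted at crop (332,300), still a little tilted. I'll lower it just clear of the block, shift it along +y and release.

>>> {"api": "step_arm", "payload": {
  "targets": "0 0 8 0; 0 0 14 0; 0 0 17 0; 2 0 17 0; 4 0 17 0; 6 0 17 0; 7 0 17 0; 7 0 17 0"
}}

```text
t: 22.6
tcp_pos: [0.536, -0.0217, 0.0495]
tool_rot: [0.791, 0.612, 0.0, 0.0]
force: [-0.3, -0.2, -0.4]
finger_gap: 0.463
gripper_force: 42.2
```

>>> {"api": "step_arm", "payload": {
  "targets": "0 0 0 0; 0 0 0 0; 0 0 0 0; 0 0 0 0",
  "gripper": 0.35
}}

```text
t: 23.0
tcp_pos: [0.5359, -0.022, 0.0494]
tool_rot: [0.791, 0.611, 0.0, 0.0]
force: [-0.6, -1.0, -0.1]
finger_gap: 0.651
gripper_force: 0.0
```

>>> {"api": "step_arm", "payload": {
  "targets": "0 0 -40 0; 0 0 -80 0; 0 0 -110 0; 0 0 -130 0",
  "gripper": 0.2
}}

```text
t: 23.4
tcp_pos: [0.5367, -0.0221, 0.1818]
tool_rot: [0.791, 0.611, 0.001, 0.001]
force: [0.2, -0.1, -1.4]
finger_gap: 0.8
gripper_force: 0.0
```

```bash
python3 go.py .6637 .2323 .2 71.4
```

```text
tcp [ 0.5367 -0.0221  0.1818] q [-0.25  0.48  1.71  0.    0.96  0.01] gap 0.8 gf 0.0 t 23.4
to [0.6637, 0.2323, 0.2, 71.4] -> [278.2  58.7 -18. ] turn 4.0
```

>>> {"api": "step_arm", "payload": {
  "targets": "278 59 -10 4; 278 59 -10 4; 278 59 -10 4; 278 59 -10 4; 278 59 -10 4; 278 59 -10 4; 278 59 -10 4; 278 59 -10 4; 278 59 -10 4"
}}

```text
t: 24.3
tcp_pos: [0.6622, 0.2311, 0.1888]
tool_rot: [0.812, 0.583, -0.001, -0.0]
force: [-0.8, -0.3, 0.1]
finger_gap: 0.804
gripper_force: 0.0
```

```bash
python3 - <<'E'
from pose import *
ims=grab(); 
show("tamper",(.6637,.2323),{"side":ims["side"]},yaw=-.32)
cv2.imwrite("pics/g.png",np.hstack([cv2.resize(ims["top"][195:265,300:410],(440,280)),cv2.resize(ims["side"][150:230,280:360],(300,280))])[:,:,::-1])
E
python3 go.py .6637 .2323 .035 71.4
```

```text
tamper [0.6657 0.2366] yaw -19.9 {'side': 0.929} {'side': 382}
tcp [0.6626 0.2307 0.1892] q [ 0.18  0.68  1.26 -0.    1.21  0.5 ] gap 0.801 gf 0.0 t 24.4
to [0.6637, 0.2323, 0.035, 71.4] -> [  2.    0.7 154.2] turn -0.1
```

View pics/g.png

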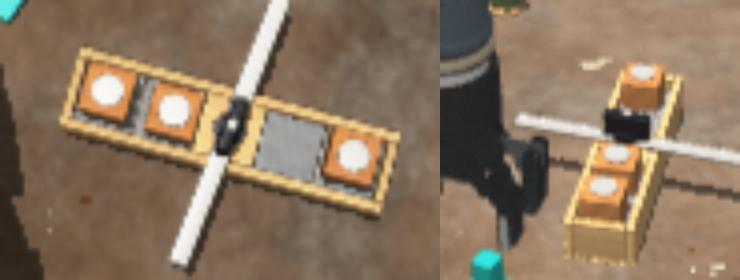

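The crop shows all three feet upright with white glides at (108,90), (175,112) and (353,157). The third pad of bay_b's inner slot is empty. Next I'll grasp the tamper.

>>> {"api": "step_arm", "payload": {
  "targets": "4 1 45 0; 4 1 90 0; 4 1 125 0; 4 1 150 0; 4 1 162 0; 4 1 169 0; 4 1 169 0; 4 1 169 0"
}}

```text
t: 25.2
tcp_pos: [0.6665, 0.2357, 0.022]
tool_rot: [0.812, 0.583, 0.001, 0.001]
force: [-0.2, -0.0, 0.2]
finger_gap: 0.794
gripper_force: 0.0
```

>>> {"api": "step_arm", "payload": {
  "targets": "0 0 0 0; 0 0 0 0; 0 0 0 0; 0 0 0 0; 0 0 0 0; 0 0 0 0; 0 0 0 0; 0 0 0 0",
  "gripper": 1,
  "squeeze": 100
}}

```text
t: 26.0
tcp_pos: [0.6659, 0.2359, 0.0214]
tool_rot: [0.812, 0.583, 0.001, 0.0]
force: [-1.4, -0.1, 6.0]
finger_gap: 0.243
gripper_force: 98.3
```

```bash
python3 - <<'E'
from pose import *
ims={"top":manip.snapshot("top"),"side":manip.snapshot("side")}
C,S_=np.cos(np.radians(-14.6)),np.sin(np.radians(-14.6))
for n,(x0,y0,x1,y1) in {"top":(300,195,410,265),"side":(280,150,360,230)}.items():
    h=cv2.cvtColor(ims[n],cv2.COLOR_RGB2HSV)[y0:y1,x0:x1]; m=((h[...,1]<30)&(h[...,2]>200)).astype(np.uint8)
    k,_,st,ce=cv2.connectedComponentsWithStats(m)
    for i in range(1,k):
        if 20<st[i,4]<150:
            p=ray(n,ce[i]+[x0,y0],.074); d=p[:2]-[.521,-.080]; print(n,st[i,2:5],p.round(4),"rack",(C*d[0]+S_*d[1]).round(4),(-S_*d[0]+C*d[1]).round(4))
E
python3 go.py .5462 .0168 .15 75.4
```

```text
top [ 13  25 108] [ 0.5814 -0.1025  0.074 ] rack 0.0641 -0.0065
top [ 8  7 45] [0.5472 0.0183 0.074 ] rack 0.0005 0.1018
top [ 7  7 44] [ 0.532  -0.0341  0.074 ] rack -0.0009 0.0472
top [ 7  8 42] [ 0.4982 -0.175   0.074 ] rack 0.0019 -0.0977
top [ 14  28 124] [ 0.4551 -0.0539  0.074 ] rack -0.0703 0.0087
side [26  6 58] [ 0.4597 -0.0305  0.074 ] rack -0.0718 0.0325
tcp [0.6659 0.2359 0.0214] q [0.18 0.89 1.34 0.   0.92 0.51] gap 0.242 gf 98.29801082611084 t 26.1
to [0.5462, 0.0168, 0.15, 75.4] -> [-245.8  -43.3 -128.9] turn -4.0
```

>>> {"api": "step_arm", "payload": {
  "targets": "0 0 -20 0; 0 0 -60 0; 0 0 -100 0; -45 -8 -100 -1; -90 -16 -100 -2; -135 -24 -100 -3; -180 -32 -100 -4; -220 -39 -100 -4; -245 -43 -100 -4; -245 -43 -100 -4; -245 -43 -100 -4; -245 -43 -100 -4"
}}

```text
t: 27.3
tcp_pos: [0.5468, 0.0179, 0.12]
tool_rot: [0.791, 0.612, 0.0, -0.0]
force: [0.1, -1.0, -3.0]
finger_gap: 0.245
gripper_force: 98.4
```

```bash
python3 - <<'E'
from pose import *
ims={"side":manip.snapshot("side")}
show("tamper",(.5465,.018),ims,yaw=-.26,z=.1)
cv2.imwrite("pics/i.png",cv2.resize(ims["side"][120:240,260:400],None,fx=4,fy=4,interpolation=cv2.INTER_CUBIC)[:,:,::-1])
E
python3 go.py .5465 .0178 .07 75.4
```

```text
tamper [0.5425 0.0156] yaw 44.6 {'side': 0.55} {'side': 588}
tcp [0.5468 0.0181 0.1201] q [-0.17  0.58  1.73  0.    0.83  0.08] gap 0.245 gf 98.44121217727661 t 27.35
to [0.5465, 0.0178, 0.07, 75.4] -> [-0.4 -0.3 50.1] turn 0.0
```

View pics/i.png

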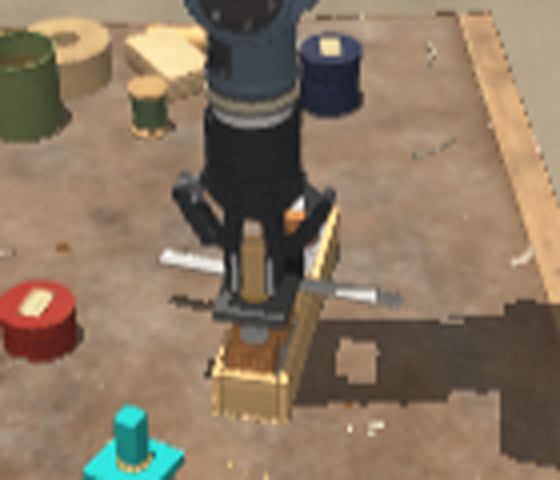

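>>> {"api": "step_arm", "payload": {
  "targets": "0 0 15 0; 0 0 22 0; 0 0 27 0; 0 0 31 0; 0 0 35 0; 0 0 39 0; 0 0 43 0; 0 0 46 0; 0 0 48 0; 0 0 49 0; 0 0 49 0"
}}

```text
t: 28.45
tcp_pos: [0.5463, 0.018, 0.072]
tool_rot: [0.791, 0.611, 0.0, -0.0]
force: [-1.6, 4.0, 5.0]
finger_gap: 0.243
gripper_force: 99.2
```

>>> {"api": "step_arm", "payload": {
  "targets": "0 0 1 0; 0 0 2 0; 0 0 3 0; 0 0 3 0; 0 0 3 0"
}}

```text
t: 28.95
tcp_pos: [0.5463, 0.018, 0.0693]
tool_rot: [0.791, 0.611, 0.0, -0.0]
force: [-3.1, 3.2, 8.1]
finger_gap: 0.241
gripper_force: 100.0
```

>>> {"api": "step_arm", "payload": {
  "targets": "0 0 1 0; 0 0 2 0; 0 0 3 0; 0 0 3 0; 0 0 3 0"
}}

```text
t: 29.45
tcp_pos: [0.5463, 0.018, 0.0692]
tool_rot: [0.791, 0.611, 0.001, 0.0]
force: [-8.2, 4.3, 28.2]
finger_gap: 0.242
gripper_force: 102.3
```

>>> {"api": "step_arm", "payload": {
  "targets": "0 0 -20 0; 0 0 -38 0; -25 0 -38 0; -52 0 -38 0; -52 0 -38 0; -52 0 -30 0; -52 0 -24 0; -52 0 -19 0; -52 0 -14 0; -52 0 -9 0; -52 0 -5 0; -52 0 -2 0"
}}

```text
t: 30.65
tcp_pos: [0.5333, -0.0325, 0.0692]
tool_rot: [0.791, 0.611, 0.0, -0.0]
force: [-7.6, 4.6, 38.5]
finger_gap: 0.246
gripper_force: 103.4
```

>>> {"api": "step_arm", "payload": {
  "targets": "0 0 1 0; 0 0 2 0; 0 0 2 0; 0 0 2 0"
}}

```text
t: 31.05
tcp_pos: [0.5333, -0.0326, 0.0692]
tool_rot: [0.791, 0.611, 0.001, 0.0]
force: [-6.4, 3.3, 28.0]
finger_gap: 0.241
gripper_force: 102.4
```

>>> {"api": "step_arm", "payload": {
  "targets": "0 0 -30 0; 0 0 -65 0; -40 0 -65 0; -90 0 -65 0; -130 0 -65 0; -147 0 -65 0; -147 0 -65 0; -147 0 -50 0; -147 0 -36 0; -147 0 -28 0; -147 0 -23 0; -147 0 -18 0"
}}

```text
t: 32.25
tcp_pos: [0.4957, -0.1743, 0.0833]
tool_rot: [0.791, 0.612, -0.0, -0.001]
force: [-1.2, 2.3, 2.0]
finger_gap: 0.241
gripper_force: 99.4
```

>>> {"api": "step_arm", "payload": {
  "targets": "0 0 5 0; 0 0 9 0; 0 0 12 0; 0 0 15 0; 0 0 17 0; 0 0 18 0; 0 0 18 0; 0 0 18 0"
}}

```text
t: 33.05
tcp_pos: [0.4961, -0.1751, 0.0692]
tool_rot: [0.791, 0.611, 0.0, 0.001]
force: [-7.3, 5.5, 31.2]
finger_gap: 0.243
gripper_force: 103.3
```

```bash
python3 go.py .50 .20 .13 75.4
```

```text
tcp [ 0.4961 -0.1751  0.0692] q [-0.55  0.65  1.81  0.    0.68 -0.3 ] gap 0.243 gf 103.31986784934998 t 33.05
to [0.5, 0.2, 0.13, 75.4] -> [363.9 -90.8 -61.1] turn -0.0
```

>>> {"api": "step_arm", "payload": {
  "targets": "0 0 -30 0; 0 0 -65 0; 45 -12 -65 0; 90 -24 -65 0; 135 -37 -65 0; 180 -49 -65 0; 225 -61 -65 0; 270 -73 -65 0; 315 -86 -65 0; 363 -99 -65 0; 363 -99 -65 0; 363 -99 -65 0"
}}

```text
t: 34.25
tcp_pos: [0.4925, 0.2021, 0.1301]
tool_rot: [0.79, 0.613, 0.001, 0.001]
force: [0.2, -0.7, -3.0]
finger_gap: 0.242
gripper_force: 99.0
```

```bash
python3 - <<'E'
from pose import *
ims=grab()
cv2.imwrite("pics/j.png",np.hstack([cv2.resize(ims["top"][195:265,300:410],(440,280)),cv2.resize(ims["side"][150:230,280:360],(300,280))])[:,:,::-1])
E
python3 go.py .50 .20 .0214 75.4
```

```text
tcp [0.4924 0.2001 0.13  ] q [ 0.18  0.55  1.76 -0.    0.83  0.43] gap 0.244 gf 99.04065012931824 t 34.35
to [0.5, 0.2, 0.0214, 75.4] -> [  1.9   7.3 108.6] turn -0.0
```

View pics/j.png

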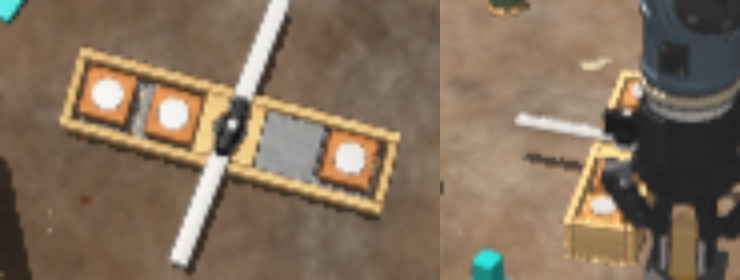

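The crop shows the feet sunk level with the rim. Next I'll set the tamper down.

>>> {"api": "step_arm", "payload": {
  "targets": "0 0 45 0; 0 0 80 0; 0 0 95 0; 0 0 102 0; 0 0 105 0; 0 0 107 0; 0 0 108 0; 0 0 108 0; 0 0 108 0"
}}

```text
t: 35.25
tcp_pos: [0.4924, 0.2011, 0.023]
tool_rot: [0.791, 0.611, 0.001, 0.0]
force: [1.3, -0.8, -3.6]
finger_gap: 0.241
gripper_force: 98.8
```

>>> {"api": "step_arm", "payload": {
  "targets": "0 0 1 0; 0 0 2 0; 0 0 2 0; 0 0 2 0"
}}

```text
t: 35.65
tcp_pos: [0.4923, 0.2011, 0.0213]
tool_rot: [0.791, 0.611, 0.001, 0.0]
force: [-0.7, -1.0, 6.6]
finger_gap: 0.248
gripper_force: 100.3
```

>>> {"api": "step_arm", "payload": {
  "targets": "0 0 0 0; 0 0 0 0; 0 0 0 0; 0 0 0 0; 0 0 0 0; 0 0 -30 0; 0 0 -75 0; 0 0 -120 0; 0 0 -140 0; 0 0 -140 0",
  "gripper": 0.3
}}

```text
t: 36.65
tcp_pos: [0.4943, 0.2014, 0.1637]
tool_rot: [0.791, 0.611, 0.004, 0.002]
force: [0.7, -0.6, -0.2]
finger_gap: 0.7
gripper_force: 0.0
```

```bash
python3 go.py .5205 -.0795 .15 159
```

```text
tcp [0.4943 0.2014 0.1637] q [0.18 0.5  1.73 0.   0.9  0.43] gap 0.7 gf 0.0 t 36.65
to [0.5205, -0.0795, 0.15, 159.0] -> [-265.3   96.2   13.5] turn -83.6
```

>>> {"api": "step_arm", "payload": {
  "targets": "-265 96 13 -84; -265 96 13 -84; -265 96 13 -84; -265 96 13 -84; -265 96 13 -84; -265 96 13 -84; -265 96 13 -84; -265 96 13 -84; -265 96 13 -84; -265 96 13 -84; -265 96 13 -84; -265 96 13 -84"
}}

```text
t: 37.85
tcp_pos: [0.517, -0.0795, 0.146]
tool_rot: [0.179, 0.984, 0.0, -0.001]
force: [-0.5, 0.7, -0.8]
finger_gap: 0.702
gripper_force: 0.0
```

```bash
python3 - <<'E'
from pose import *
ims=grab()
show("tamper",(.492,.20),ims,yaw=-.25)
cv2.imwrite("pics/k.png",cv2.resize(ims["side"][120:310,260:400],None,fx=3.1,fy=3.1,interpolation=cv2.INTER_CUBIC)[:,:,::-1])
E
python3 go.py .5205 -.0795 .061 159
```

```text
tamper [0.4911 0.198 ] yaw 76.4 {'top': 0.787, 'side': 0.925} {'top': 378, 'side': 365}
tcp [ 0.5173 -0.0795  0.1464] q [-0.37  0.52  1.77  0.    0.86 -1.58] gap 0.698 gf 0.0 t 37.95
to [0.5205, -0.0795, 0.061, 159.0] -> [-3.1  1.1 85.4] turn 0.3
```

View pics/k.png

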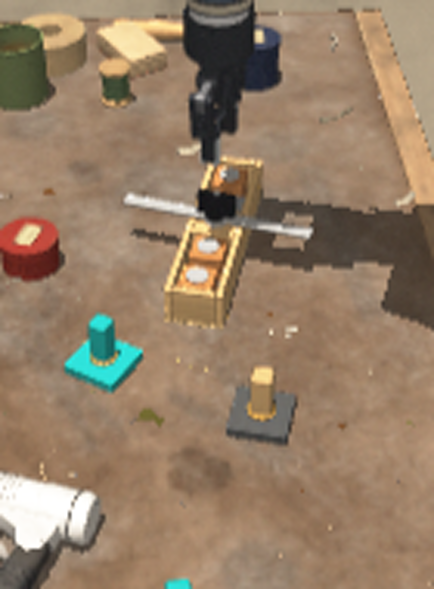

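The crop shows the tamper upright at crop (262,405) and the feet level. The bar is still across the rack, and the gripper is above the wing.

>>> {"api": "step_arm", "payload": {
  "targets": "-3 1 30 0; -3 1 55 0; -3 1 70 0; -3 1 80 0; -3 1 85 0; -3 1 85 0; -3 1 85 0"
}}

```text
t: 38.65
tcp_pos: [0.5216, -0.08, 0.0628]
tool_rot: [0.179, 0.984, -0.0, 0.001]
force: [0.4, 0.1, 0.5]
finger_gap: 0.701
gripper_force: 0.0
```

>>> {"api": "step_arm", "payload": {
  "targets": "0 0 0 0; 0 0 0 0; 0 0 0 0; 0 0 0 0; 0 0 0 0; 0 0 0 0; 0 0 0 0; 0 0 0 0; 0 0 0 0; 0 0 0 0",
  "gripper": 1,
  "squeeze": 40
}}

```text
t: 39.65
tcp_pos: [0.5214, -0.0803, 0.0632]
tool_rot: [0.179, 0.984, -0.0, 0.001]
force: [-1.4, -1.9, 5.4]
finger_gap: 0.262
gripper_force: 38.9
```

>>> {"api": "step_arm", "payload": {
  "targets": "0 0 0 3; 0 0 0 7; 0 0 0 12; 0 0 0 18; 0 0 0 24; 0 0 0 30; 0 0 0 36; 0 0 0 40; 0 0 0 40"
}}

```text
t: 40.55
tcp_pos: [0.5211, -0.0807, 0.0632]
tool_rot: [0.505, 0.863, -0.001, 0.001]
force: [-2.2, -3.2, 5.5]
finger_gap: 0.262
gripper_force: 39.0
```

```bash
python3 - <<'E'
from pose import *
s=manip.sense();print(s["ft_torque"],s["force"])
ims=grab()
cv2.imwrite("pics/l.png",np.hstack([cv2.resize(ims["top"][180:280,290:410],(480,400)),cv2.resize(ims["side"][130:230,270:370],(300,300))[0:300] if 0 else cv2.resize(ims["side"][140:230,290:370],(300,400))])[:,:,::-1])
E
python3 go.py .5205 -.0795 .063 75.4
```

```text
[-0.56076502  0.44139357 -0.06034823] [-2.19215233 -3.1801026   5.48989781]
tcp [ 0.5211 -0.0807  0.0632] q [-0.37  0.66  1.81 -0.    0.67 -0.88] gap 0.263 gf 38.97641837596893 t 40.65
to [0.5205, -0.0795, 0.063, 75.4] -> [1.3 0.1 0.2] turn 44.0
```

View pics/l.png

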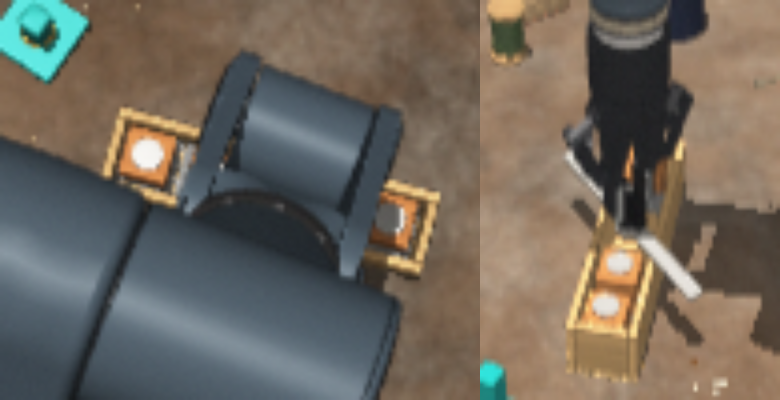

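The side crop shows the bar turning clockwise as intended, with its end now at (690,290). I'll carry on to the stop and a little past it.

>>> {"api": "step_arm", "payload": {
  "targets": "0 0 0 6; 0 0 0 12; 0 0 0 18; 0 0 0 24; 0 0 0 30; 0 0 0 36; 0 0 0 40; 0 0 0 42; 0 0 0 44; 0 0 0 44"
}}

```text
t: 41.65
tcp_pos: [0.5204, -0.0808, 0.0632]
tool_rot: [0.791, 0.612, -0.001, 0.0]
force: [-4.0, -3.2, 7.5]
finger_gap: 0.266
gripper_force: 39.1
```

```bash
python3 - <<'E'
from pose import *
s=manip.sense();print(s["ft_torque"],s["force"],s["finger_gap"])
E
python3 go.py .5205 -.0795 .063 75.4
```

```text
[-0.58730324  0.66983733 -0.05766572] [-4.01103522 -3.21858645  7.45047091] 0.2662802509946719
tcp [ 0.5204 -0.0808  0.0632] q [-0.37  0.66  1.81 -0.    0.67 -0.11] gap 0.266 gf 39.08568620681763 t 41.65
to [0.5205, -0.0795, 0.063, 75.4] -> [ 1.2 -0.3  0.2] turn 0.0
```

>>> {"api": "step_arm", "payload": {
  "targets": "0 0 0 1; 0 0 0 2; 0 0 0 3; 0 0 0 4; 0 0 0 4; 0 0 0 4"
}}

```text
t: 42.25
tcp_pos: [0.5204, -0.0807, 0.0632]
tool_rot: [0.811, 0.585, -0.001, 0.0]
force: [-3.9, -2.3, 6.2]
finger_gap: 0.262
gripper_force: 39.1
```

```bash
python3 - <<'E'
from pose import *
s=manip.sense();print(s["ft_torque"],s["force"],s["finger_gap"])
E
python3 go.py .5205 -.0795 .063 75.4
```

```text
[-0.60283558  0.58076116  0.58948884] [-3.87864211 -2.33908514  6.15627672] 0.2623285396944812
tcp [ 0.5204 -0.0807  0.0632] q [-0.36  0.66  1.81 -0.    0.67 -0.04] gap 0.262 gf 39.08505320549011 t 42.25
to [0.5205, -0.0795, 0.063, 75.4] -> [ 1.2 -0.3  0.2] turn -3.8
```

>>> {"api": "step_arm", "payload": {
  "targets": "0 0 0 0; 0 0 0 0; 0 0 0 0; 0 0 0 0; 0 0 0 0; 0 0 -40 0; 0 0 -90 0; 0 0 -130 0; 0 0 -130 0",
  "gripper": 0.4
}}

```text
t: 43.15
tcp_pos: [0.5249, -0.0811, 0.1978]
tool_rot: [0.812, 0.583, 0.004, 0.005]
force: [0.7, -0.6, -0.3]
finger_gap: 0.599
gripper_force: 0.0
```

>>> {"api": "step_arm", "payload": {
  "targets": "-350 0 0 0; -350 0 0 0; -350 0 0 0; -350 0 0 0; -350 0 0 0; -350 0 0 0; -350 0 0 0; -350 0 0 0; -350 0 0 0"
}}

```text
t: 44.05
tcp_pos: [0.4083, -0.412, 0.1911]
tool_rot: [0.813, 0.582, 0.0, -0.001]
force: [0.1, 0.4, 0.1]
finger_gap: 0.604
gripper_force: 0.0
```

Run:
```python
from pose import *
ims=grab()
show("tamper",(.491,.198),ims,yaw=-.25)
h=cv2.cvtColor(ims["top"],cv2.COLOR_RGB2HSV); m=((h[...,1]<30)&(h[...,2]>200)).astype(np.uint8)
cv2.imwrite("pics/m.png",np.hstack([cv2.resize(ims["top"][190:270,300:410],(440,320)),cv2.resize(ims["side"][150:310,260:390],(350,430))[:320]])[:,:,::-1])
```

```text
tamper [0.4911 0.1982] yaw -15.6 {'top': 0.963, 'side': 0.922} {'top': 337, 'side': 364}
```

View pics/m.png

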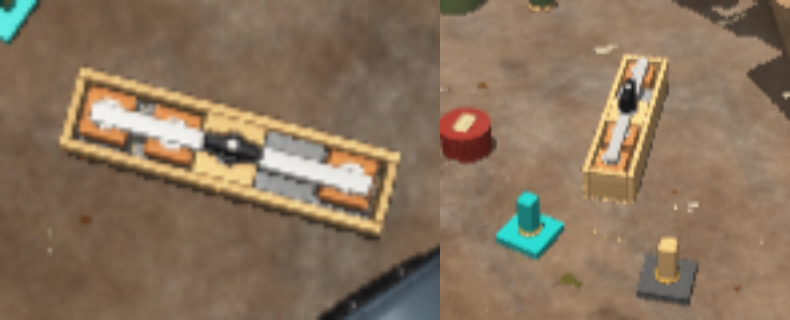

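The crop shows the bar along the rack over all three feet, from (95,108) to (370,182). The tamper stands upright at (668,265), clear of the rack, and the tin hasn't moved. I'm handing it in.

```bash
python3 -c "
from station import manip
print(manip.sign_off())"
```

```text
the job is handed in; nothing more can be done
None
```

I've handed the job in: all three feet are tamped level with the rim, the keeper is turned to its end stop over them, and the tamper stands upright clear of the rack. One foot first caught on the centre block and was re-seated before tamping.

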